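Close the crock with the lid that fits

ROBOT

A 6-joint arm with a two-finger parallel gripper is mounted at the origin on a cart in front of the work surface, level with it; the furniture and walls round the work are solid. World frame = base frame: x ahead of the robot, y to its left, z up, the work surface at z = 0. Lengths are in mm, angles in rad, forces in N, time in s.
With the tool pointing down it reaches from about 275 to 750 mm from the base axis. Payload 10.2 kg.
Tool frame: the origin (TCP) lies midway between the tips of the shut fingers; the grasp point (between the pads) lies 19 mm behind it; z points along the fingers, y is the line along which they close (so a half turn about z gives the same grasp; the last joint's range is limited). The gripper opens to 88 mm and grips with 3 to 60 N. Pads are 18 mm wide; open, the fingers measure 123 mm over their backs; the gripper's body (75 mm by 187 mm) begins 45 mm behind the grasp point.
Start: joints at [0.997, 0.313, 1.498, -0, 1.331, -0.223], TCP at [180.429, 493.028, 238.72] pointing down, gripper open.
Joint ranges: [-2.94, 2.94], [-0.97, 2.17], [0.19, 2.56], [-1.23, 4.37], [0.02, 3.11], [-2.88, 2.88]. Speed limits (rad/s): [2.39, 2.39, 3.01, 3.14, 3.14, 3.14].

INTERFACE

Orientations are given as a unit quaternion [w, x, y, z].
In Python, from bench import bot gives the robot as it stands. Calls block until the motion is done:
- bot.move_ptp(position, orientation): joint-space move of the TCP to a pose.
- bot.servo_line(position, ori=None, feed=150, max_force=None): straight line of the TCP; ori=None keeps the orientation; feed is the mean speed in mm/s. With max_force (N) it stops when the force on the tool has changed by that much, and returns True; else False.
- bot.move_joints(angles): joint-space move.
- bot.move_gripper(opening): opening from 0.0 (shut) to 1.0 (fully open); the grip force is fixed at half the most; returns when the fingers have stopped.
- bot.wait(seconds).
- bot.inverse_kinematics(position, orientation): joint angles nearest the present ones, or None.
- bot.sense(): the state.
- bot.read_camera(name): name is "scene" or "top" or "wrist"; returns a dict with "image" (420x560x3 uint8, red, green, blue), "vertical_fov" (degrees; the focal length in pixels is half the picture's height over the tangent of half this angle, whatever the lens; pixels are square), "cx", "cy" (the principal point, pixels), "camera_from_world" (4x4, takes a point from world to camera coordinates); the wrist camera has in their place "mount" (4x4, takes a point from camera to tool coordinates, whose origin is the TCP and whose axes are the flange's). Camera axes: x right, y up, looking along -z (the intrinsics and any distortion apply to the point x, -y, -z); pixel columns grow to the right and rows downward; lengths in mm; the calibration is good to about 2 mm. A picture is of the moment at which its call begins: read the wrist's pose just before it. There is no depth.
A pose or a line that the arm cannot do raises bot.IKError and nothing moves.
- bot.finish_job(): hands the job in; it is judged then, once.
The state is a dict: "t": time; "q": joint angles; "joint_velocities": joint speeds; "joint_efforts": joint torques, N m; "tcp_pos": TCP position; "eef_rot": TCP orientation; "contact_force": force on the tool from outside, world axes, zero at the start; "moment": the same for the moment, N m; "gripper_width": opening from 0.0 (shut) to 1.0 (fully open); "grasp_force": force on a finger pad.
Only numpy, scipy, OpenCV 4.12 (cv2) and the standard library are available. Lean on these libraries where they do the work, as an engineer would, in place of code of your own. Each camera call takes 0.05 s, during which the arm holds its last target. There are 200 camera calls.

TASK

The white stoneware crock stands open. Of the three wooden stopper lids, take the one that fits its mouth, set it on and press it down until it snaps fully home, its flange flat on the rim. Do not push the candle, the pepper shaker or the teaspoon out of place, and let go of the lid at the end.

Things in the scene. Friction and masses are not known exactly. Their poses are not given: they have to be found in the camera images.
- crock_rim (a point): centre of the crock's mouth, level with its rim, 75 mm above the worktop; z up. With the fitting lid home, its flange lies on the rim and its knob centre is 26 mm above this point. It may be pressed in up to 7 mm off centre; the spring balls then centre it
- crock: white round stoneware crock, 92 mm across, mouth 80 mm, 75 mm tall, heavy, does not shift; origin at the centre of its underside. 9 mm below the rim four steel spring balls stand 11 mm into the mouth, 57 mm apart across it: the fitting lid first rests on them, flange about 10 mm above the rim; a straight push of 5 to 10 N snaps it past them
- lid_a_knob (a point): Knob centre of a wooden stopper lid with a flange 72 mm across; plug 44 mm across at its widest, tapering to 23 mm at the foot. Same form for all three: knob 27 mm across, 36 mm tall, on a flange 8 mm thick over a plug 28 mm tall. Starts upright on its plug, this point 54 mm above the worktop; knob's lower end 18 mm, flange underside 26 mm below this point. z up the knob. 90 g
- lid_b_knob (a point): Knob centre of a wooden stopper lid with a flange 90 mm across; plug 62 mm across at its widest, tapering to 41 mm at the foot. Same form for all three: knob 27 mm across, 36 mm tall, on a flange 8 mm thick over a plug 28 mm tall. Starts upright on its plug, this point 54 mm above the worktop; knob's lower end 18 mm, flange underside 26 mm below this point. z up the knob. 90 g
- lid_c_knob (a point): Knob centre of a wooden stopper lid with a flange 108 mm across; plug 86 mm across at its widest, tapering to 65 mm at the foot. Same form for all three: knob 27 mm across, 36 mm tall, on a flange 8 mm thick over a plug 28 mm tall. Starts upright on its plug, this point 54 mm above the worktop; knob's lower end 18 mm, flange underside 26 mm below this point. z up the knob. 90 g
- candle: tealight in a metal cup, 38 mm across, 16 mm tall, a bystander; origin at the centre of its underside
- pepper: slim steel pepper shaker, 29 mm across, 74 mm tall, a bystander; origin at the centre of its underside
- teaspoon: steel teaspoon lying flat, 130 x 26 x 11 mm, long axis x, a bystander; origin at the centre of its underside

How it is judged (in metres and radians):
On the way:
1. the fitting lid has been lifted clear of the worktop (height (world z) of lid_b_knob above 0.09 m), for 0.1 s.
At the end, for the whole second after the job is handed in: the 90 mm lid is snapped home on the crock: its knob centre within 10 mm of the crock's axis and at most 31 mm above the rim (flange within 5 mm of the rim; proper seat 26 mm), tilted less than 7 degrees, and at rest (horizontal distance between lid_b_knob and crock_rim below 0.01 m and z of lid_b_knob in the frame of crock_rim between 0.02 and 0.031 m and angle between lid_b_knob's own z axis and vertical below 0.12 rad and linear speed of lid_b below 0.01 m/s); the robot touches nothing.
It fails at once if the tealight candle is pushed more than 40 mm out of place (distance of candle from where it was at the start of the episode above 0.04 m).
It fails at once if the pepper shaker is pushed more than 40 mm out of place (distance of pepper from where it was at the start of the episode above 0.04 m).
It fails at once if the teaspoon is pushed more than 40 mm out of place (distance of teaspoon from where it was at the start of the episode above 0.04 m).
It also fails if it takes over 38 s, if anything falls off the work surface, if the arm or the gripper's body presses on something with over 40 N, if the wrist force passes 120 N, or if a joint passes its speed limit or range.

## Working session

There is one attempt and no reset: what is moved stays moved. The work goes in short steps, each a Python script; the robot and the scene stay as the last script left them, time stands still between calls to the robot, and variables do not carry over. Pictures are saved under pics/ and viewed, at most 10 in all, crops included, and the job is handed in when it is done.

```bash
mkdir -p pics; python3 - <<'E'
from bench import bot
import cv2,numpy as np
for n in("top","scene"):
    c=bot.read_camera(n);cv2.imwrite(f"pics/{n}1.png",c["image"][:,:,::-1])
    print(n,{k:(np.round(v,4).tolist() if not isinstance(v,dict) else v) for k,v in c.items() if k!="image"})
print(bot.sense()["eef_rot"],bot.sense()["t"])
E
```

```text
top {'vertical_fov': 55.3685, 'cx': 278.5002, 'cy': 205.4838, 'camera_from_world': [[-0.0354, -0.9994, -0.0032, 0.9786], [0.9721, -0.0352, 0.2319, -469.1379], [-0.2318, 0.0051, 0.9727, -1245.4592], [0.0, 0.0, 0.0, 1.0]]}
scene {'vertical_fov': 51.9985, 'cx': 283.5651, 'cy': 210.9983, 'camera_from_world': [[0.4288, -0.9031, -0.025, -176.8954], [0.5657, 0.2468, 0.7868, -322.4524], [-0.7044, -0.3515, 0.6167, -780.0391], [0.0, 0.0, 0.0, 1.0]]}
[-2.15232860e-04  1.74478634e-01  9.84660801e-01 -5.16479435e-04] 0.1
```

View pics/top1.png

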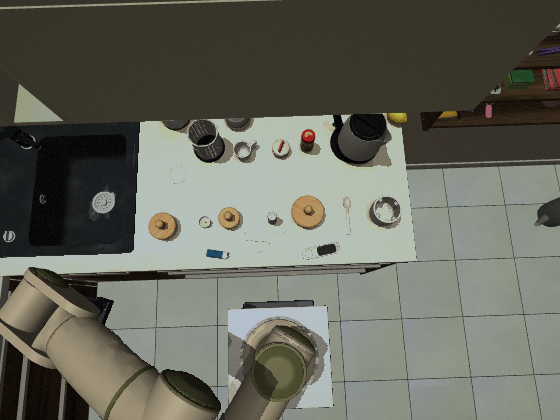

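View pics/scene1.png

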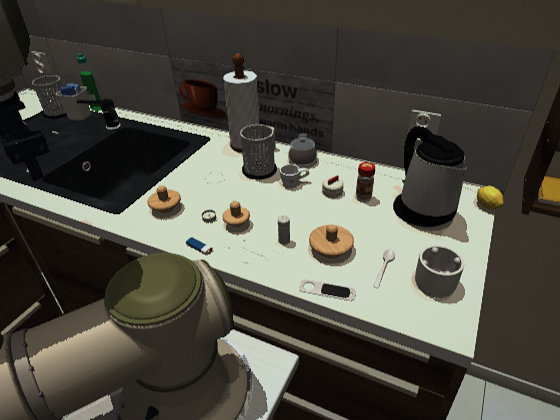

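The top view shows the lids at (163,226), (230,217) and (308,211), with flanges of about 30, 24 and 34 px. The left lid is therefore the 90 mm one. The crock is at (386,210), the candle at (205,222), the pepper shaker at (272,217) and the teaspoon at (347,215). In the scene view the left lid's knob is at (164,190) and the crock's mouth is at (440,259).

```bash
cat > h.py <<'E'
from bench import bot
import cv2,numpy as np
from scipy.spatial.transform import Rotation as R
def ray(c,px,z,T=None):
    "world point at height z seen at pixel px; T = world_from_camera"
    if T is None: T=np.linalg.inv(c["camera_from_world"])
    f=210/np.tan(np.radians(c["vertical_fov"])/2)
    d=T[:3,:3]@[(px[0]-c["cx"])/f,-(px[1]-c["cy"])/f,-1]
    o=T[:3,3]; return o+d*(z-o[2])/d[2]
def wristT(c,s):
    q=s["eef_rot"];T=np.eye(4);T[:3,:3]=R.from_quat([*q[1:],q[0]]).as_matrix();T[:3,3]=s["tcp_pos"]
    return T@c["mount"]
def look(name):
    s=bot.sense();c=bot.read_camera("wrist");cv2.imwrite(name,c["image"][:,:,::-1])
    T=wristT(c,s);np.savez(name+".npz",T=T,vertical_fov=c["vertical_fov"],cx=c["cx"],cy=c["cy"]);return c,T
def down(yaw): # tool z down, tool y axis at angle yaw+90deg mirrored
    q=(R.from_euler("z",yaw)*R.from_euler("x",np.pi)).as_quat();return [q[3],*q[:3]]
E
python3 - <<'E'
from h import *
t=bot.read_camera("top");s=bot.read_camera("scene")
print("lid",ray(t,(163,226),32),ray(s,(164,201),36))
print("crock",ray(t,(386,210),75),ray(s,(440,259),75))
print("candle",ray(t,(205,222),16),"spoon",ray(t,(347,215),5),"a",ray(t,(230,217),32),"c",ray(t,(308,211),32),"pepper",ray(t,(272,217),70))
c=bot.read_camera("wrist");print(c["mount"].round(2),c["vertical_fov"])
q=bot.sense()["eef_rot"];print(R.from_quat([*q[1:],q[0]]).as_matrix().round(2))
for y in (0,.5,1,-.5,-1,1.57):
  print(y,[None if (j:=bot.inverse_kinematics(p,down(y))) is None else np.round(j,2).tolist() for p in([400,350,200],[400,-320,200])])
E
```

```text
lid [419.10200053 364.16767052  32.        ] [411.34272358 359.41238015  36.        ]
crock [ 436.95080547 -357.57773113   75.        ] [ 440.95516187 -358.11376208   75.        ]
candle [430.70996846 229.778147    16.        ] spoon [ 439.67556862 -244.74780245    5.        ] a [441.26279727 144.78032749  32.        ] c [ 452.1813053  -112.48682237   32.        ] pepper [428.34492027   6.31238173  70.        ]
[[  -0.      0.95    0.31   80.83]
 [   1.      0.     -0.     -0.24]
 [  -0.      0.31   -0.95 -146.97]
 [   0.      0.      0.      1.  ]] 62.10202851278538
[[-0.94  0.34 -0.  ]
 [ 0.34  0.94 -0.  ]
 [ 0.   -0.   -1.  ]]
0 [[0.5, 0.36, 1.54, -0.0, 1.24, 2.07], [-0.9, 0.32, 1.59, -0.0, 1.23, 0.67]]
0.5 [[0.5, 0.36, 1.54, -0.0, 1.24, 1.57], [-0.9, 0.32, 1.59, -0.0, 1.23, 0.17]]
1 [[0.5, 0.36, 1.54, -0.0, 1.24, 1.07], [-0.9, 0.32, 1.59, 0.0, 1.23, -0.33]]
-0.5 [[0.5, 0.36, 1.54, -0.0, 1.24, 2.57], [-0.9, 0.32, 1.59, -0.0, 1.23, 1.17]]
-1 [None, [-0.9, 0.32, 1.59, -0.0, 1.23, 1.67]]
1.57 [[0.5, 0.36, 1.54, -0.0, 1.24, 0.5], [-0.9, 0.32, 1.59, 0.0, 1.23, -0.9]]
```

The two views agree to within 8 mm for the lid and 4 mm for the crock. I'll go above the lid and look from close by.

```bash
python3 - <<'E'
from h import *
bot.move_ptp([415,362,180],down(np.pi/2))
look("pics/w1.png");print(bot.sense()["t"],bot.sense()["tcp_pos"])
E
```

```text
1.3667 [414.25417906 362.8277082  180.34788145]
```

View pics/w1.png

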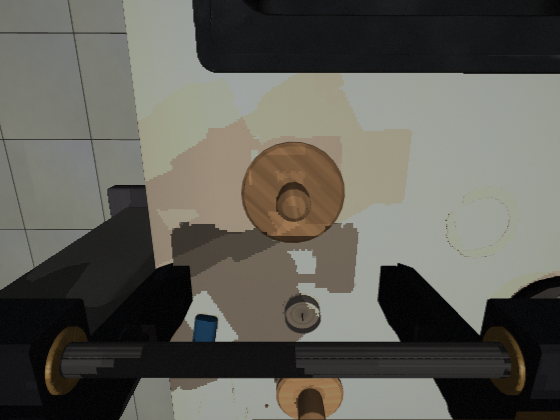

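The wrist view shows the lid's flange centred at (293,192), about 102 px across, and the top of its knob at (293,206). The candle is at (303,314).

```bash
python3 - <<'E'
from h import *
d=dict(np.load("pics/w1.png.npz"));T=d["T"]
print(ray(d,(293,192),36,T),ray(d,(293,206),72,T),"diam",ray(d,(242,192),36,T)-ray(d,(344,192),36,T), "candle",ray(d,(303,312),16,T))
E
```

```text
[421.10945623 370.54868075  36.        ] [420.2898123  368.51677681  72.        ] diam [-87.55523962  -0.1814181    0.        ] candle [433.13393131 238.63144912  16.        ]
```

The flange measures 88 mm, so this is lid b, at about (420.5, 369). I'll grasp it, lift it, and carry it just past the crock so the wrist camera can see the mouth.

```bash
python3 - <<'E'
from h import *
o=down(np.pi/2)
bot.servo_line([420.5,369,80],o,feed=100)
print(bot.servo_line([420.5,369,41.5],o,feed=50,max_force=8))
bot.move_gripper(0.0);s=bot.sense();print(s["gripper_width"],s["grasp_force"],s["tcp_pos"],s["contact_force"])
bot.servo_line([420.5,369,220],o,feed=120)
bot.wait(.2);s=bot.sense();print(s["gripper_width"],s["grasp_force"],s["tcp_pos"],s["contact_force"])
bot.servo_line([437,-450,220],o,feed=220);bot.wait(.2)
look("pics/w2.png");s=bot.sense();print(s["gripper_width"],s["t"],s["tcp_pos"])
E
```

```text
False
0.2863193257340087 29.963350050893496 [420.5448449  368.98775946  41.48012278] [-0.29810434  0.94494649 -0.23167916]
0.28569696123982974 29.971025385493704 [420.44231913 368.92891291 219.68921986] [-0.10814272  0.31719874 -0.97215698]
0.28748842688475457 10.375 [ 437.01223562 -449.93661219  220.02957066]
```

View pics/w2.png

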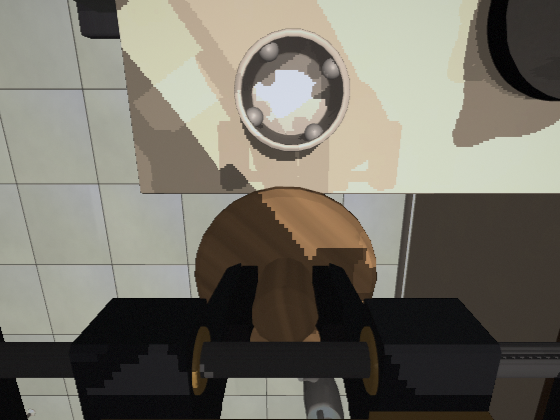

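The crock's rim spans columns 235–350 and rows 28–152, so it is centred at (292,90). The lid hangs level in the grip, with its flange at columns 195–377.

```bash
python3 - <<'E'
from h import *
d=dict(np.load("pics/w2.png.npz"));T=d["T"]
P=[ray(d,p,75,T) for p in((235,90),(350,90),(292,28),(292,152))];print(np.round(P,1))
c=np.array([(P[0][0]+P[1][0])/2,(P[2][1]+P[3][1])/2]);print(c)
assert np.hypot(*(c-[439,-358]))<15
o=down(np.pi/2)
bot.servo_line([*c,220],o,feed=100)
# knob centre is TCP+12.5 ; foot 66.5-... rests on balls with knob at 75+36 => TCP 98.5 ; home TCP 88.5
bot.servo_line([*c,135],o,feed=100)
bot.wait(.2)
print(bot.servo_line([*c,101],o,feed=30,max_force=4),bot.sense()["tcp_pos"],bot.sense()["contact_force"])
cam=bot.read_camera("scene")["image"][180:330,340:540,::-1]
cv2.imwrite("pics/s2.png",cv2.resize(cam,None,fx=4,fy=4));print(bot.sense()["t"])
E
```

```text
[[ 397.4 -359.7   75. ]
 [ 488.  -359.7   75. ]
 [ 442.  -316.    75. ]
 [ 442.6 -408.1   75. ]]
[ 442.70597716 -362.03802226]
False [ 442.61808615 -361.96709537  101.10977598] [-2.26764632  1.48565111 -0.24738514]
13.9417
```

View pics/s2.png

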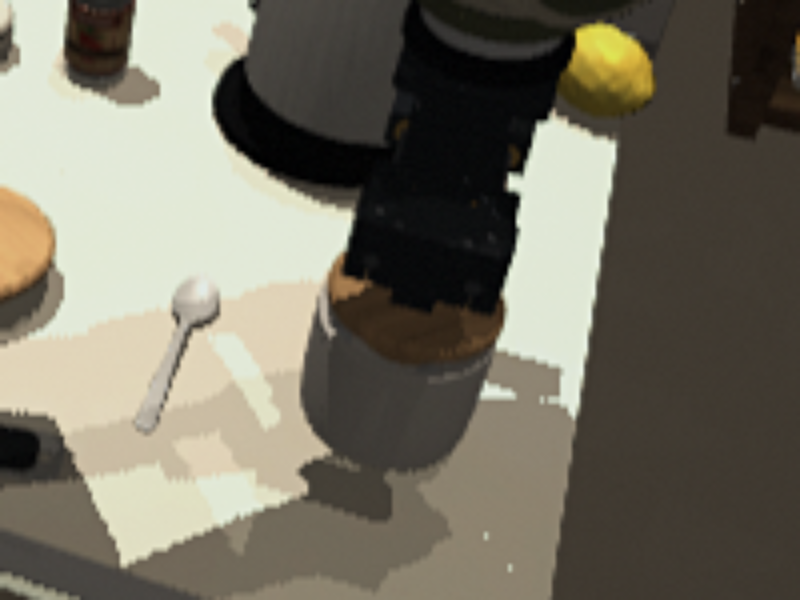

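The plug has entered the mouth and the flange sits just above the rim, roughly centred. Now I'll press it straight down.

```bash
python3 - <<'E'
from h import *
p=bot.sense()["tcp_pos"];x,y=p[:2]
for z in np.arange(99,83,-1.5):
    r=bot.servo_line([x,y,z],feed=20,max_force=20);s=bot.sense();print(round(z,1),r,np.round(s["tcp_pos"],1),np.round(s["contact_force"],1),round(s["gripper_width"],3))
    if r or s["contact_force"][2]>18: break
print(s["t"])
E
```

```text
99.0 False [ 442.7 -361.8   99. ] [-0.5  3.2  2.3] 0.285
97.5 False [ 442.7 -362.1   97.5] [-0.5  1.5  1.6] 0.291
96.0 False [ 442.7 -362.1   96. ] [ 0.8 -0.3  2. ] 0.286
94.5 False [ 442.6 -361.9   94.2] [ 1.7 -0.3 -0.9] 0.287
93.0 False [ 442.4 -361.7   92.5] [ 1.1  0.1 -3.2] 0.286
91.5 False [ 442.4 -361.7   90.8] [ 0.6 -0.1 -5.5] 0.286
90.0 False [ 442.4 -361.7   89.5] [ 0.6  0.2 -7.1] 0.286
88.5 False [ 442.6 -361.8   88.5] [ 2.5  1.9 -2.2] 0.292
87.0 False [ 442.8 -361.9   88.2] [-1.4  5.6  8.1] 0.29
85.5 False [ 442.8 -362.    88.1] [-6.1  9.5 19.8] 0.286
16.4417
```

It stops at TCP z 88.2 with a rising push, where the seated height should be 88.5. I'll relieve the load, let go, back off and check.

```bash
python3 - <<'E'
from h import *
x,y,z=bot.sense()["tcp_pos"]
bot.servo_line([x,y,88.5],feed=20)
bot.move_gripper(0.8);bot.wait(.2)
bot.servo_line([x,y,200],feed=80)
bot.servo_line([x,y+100,260],feed=150);bot.wait(.3)
cam=bot.read_camera("scene")["image"][180:330,340:540,::-1]
cv2.imwrite("pics/s3.png",cv2.resize(cam,None,fx=4,fy=4));print(bot.sense()["t"])
E
```

```text
20.5583
```

View pics/s3.png

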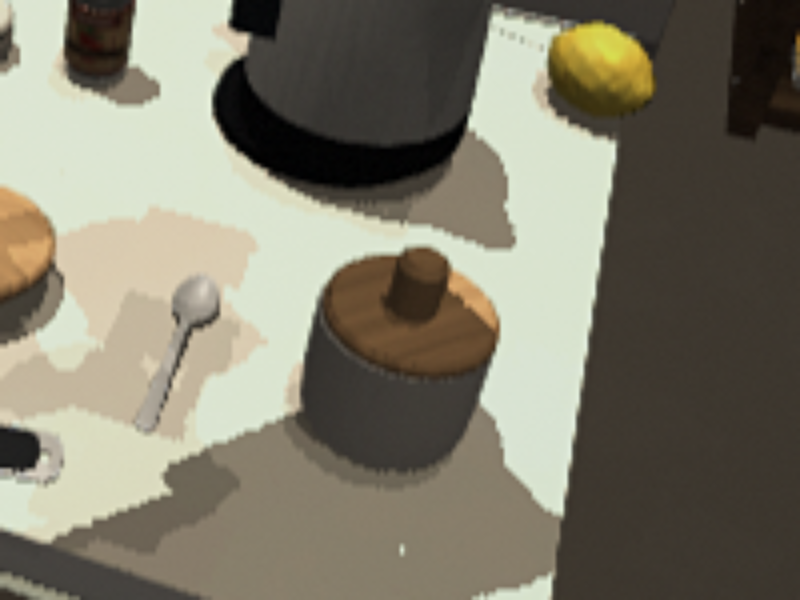

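The lid's flange is flat on the rim and centred at about (410,315), the teaspoon hasn't moved and the gripper is clear.

```bash
python3 -c "
from bench import bot
print(bot.finish_job())"
```

```text
the job is handed in; nothing more can be done
None
```

The 90 mm lid is pressed home with its flange flat on the crock's rim and the gripper is clear; I handed the job in just after 20.6 s of the 38 s allowed, and no verdict came back.

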